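# Gauge the packing jig's gap with a spacer block

### The job

Find how wide the gap of the packing jig is with the aluminium spacer blocks: the thickest block that goes in between the jig's two jaws is the right one. Leave that block standing upright in the gap, in the middle of the jaws' length and fully down on the jig's base plate; of the thin and the middle block, the one not used must end up standing upright on the counter or the mat.

Things in the scene. Friction and masses are not known exactly. Their poses are not given: they have to be found in the camera images.
- jig: Jig fixed on the mat: bright base plate 84x126x10 mm with two dark steel jaws, each 36 mm long, 24 thick, tops 36 mm above the mat, with an 8 mm 45-degree lead-in to the gap. Origin on the mat (4 mm high) under the middle of the fixed jaw's gap face; y points across the gap from fixed jaw (y = 0) to the other jaw (pinned stop), x along the jaws, z up. Gap open at both ends, its floor (plate top) at z = 10 mm.
- stop_face (a point): Middle of the lower edge of the pinned stop's gap face, at the height of the base plate's top. The stop is fixed in one of two pin holes, so that this point lies at jig y = 28 mm or 44 mm: that is the width of the gap. Its axes are parallel to the jig's.
- thin_block_centre (a point): The thin aluminium spacer block: plain, upright, 20 mm thick, 50 wide, 70 tall, with a dark hole through its upper half; loose on the counter. Point: the block's centre, 35 mm above its underside; y axis along the 20 mm thickness, x along the width, z up.
- middle_block_centre (a point): The middle aluminium spacer block: plain, upright, 36 mm thick, 50 wide, 70 tall, with a dark hole through its upper half; loose on the counter. Point: the block's centre, 35 mm above its underside; y axis along the 36 mm thickness, x along the width, z up. A third, 52 mm thick (not listed, too thick for either gap) stands in the same row; their order varies.
Mind the look-alikes: they are no part of the job. What is shaped like the part that bears thin_block_centre but red is not meant.

How it is judged:
At the end, for the whole second after the job is handed in: The thickest block that fits (20 mm in the 28 mm gap, 36 mm in the 44 mm gap) stands in the gap: centre within 8 mm of mid-gap across and 15 mm along the jaws, underside on the base plate (within 4 mm), upright within 10 degrees. The other of these two stands on the counter or mat, as upright (((y of stop_face in the frame of jig below 0.036 m and y of thin_block_centre in the frame of jig between 0.006 and 0.022 m and x of thin_block_centre in the frame of jig between -0.015 and 0.015 m and z of thin_block_centre in the frame of jig between 0.04 and 0.049 m and angle between each of thin_block_centre, middle_block_centre's own z axis and vertical below 0.17 rad and height (world z) of middle_block_centre between 0.03 and 0.0435 m) or (y of stop_face in the frame of jig above 0.036 m and y of middle_block_centre in the frame of jig between 0.014 and 0.03 m and x of middle_block_centre in the frame of jig between -0.015 and 0.015 m and z of middle_block_centre in the frame of jig between 0.04 and 0.049 m and angle between each of middle_block_centre, thin_block_centre's own z axis and vertical below 0.17 rad and height (world z) of thin_block_centre between 0.03 and 0.0435 m))); the robot touches nothing.
It also fails if it takes over 35 s, if anything falls off the work surface, if the arm or the gripper's body presses on something with over 40 N, if the wrist force passes 120 N, or if a joint passes its speed limit or range.

### The arm

A 6-joint arm with a two-finger parallel gripper is mounted at the origin on a cart in front of the work surface, level with it; the furniture and walls round the work are solid. World frame = base frame: x ahead of the robot, y to its left, z up, the work surface at z = 0. Lengths are in m, angles in rad, forces in N, time in s.
With the tool pointing down it reaches from about 0.35 to 0.775 m from the base axis. Payload 7.3 kg.
Tool frame: the origin (TCP) lies on the centre line of the jaws, within the pads' length; the fingertips stand ahead of it and the grasp point (between the pads) lies 11 mm behind it (robot.nose_length is the z of the fingertips in the tool frame, in m); z points along the fingers, y is the line along which they close (so a half turn about z gives the same grasp; the last joint's range is limited). The gripper opens to 92 mm and grips with 3 to 60 N. Pads are 19 mm wide; open, the fingers measure 130 mm over their backs; the gripper's body (75 mm by 190 mm) begins 47 mm behind the grasp point.
Start: joints at [-1.44, 0.342, 1.524, -0, 1.275, -0.146], TCP at [0.143, -0.505, 0.235] pointing down, gripper open.
Joint ranges: [-2.53, 2.53], [-0.77, 2.02], [0.04, 2.7], [-1, 4.14], [0.28, 2.66], [-3.11, 3.11]. Speed limits (rad/s): [2.57, 2.57, 3.14, 3.14, 3.14, 3.14].

### API

Orientations are given as [roll, pitch, yaw] about the fixed x, y, z axes, in that order (R = Rz(yaw) Ry(pitch) Rx(roll)).
In Python, from cell import robot, cams gives the robot as it stands. The module is installed in compiled form; this text tells all that it offers.
- The arm moves only by the tool carry_out, never from a script. Its argument "deltas" is a list of rows, each a list of 7 numbers: the shift along the tool's x, y, z in cm, then the turn, a rotation vector about the tool's x, y, z in rad, then the opening, from 0 (shut) to 1 (fully open). A call has exactly 8 rows; each row shifts and turns the commanded pose from where the row before left it, along the tool's axes as they then stand; what a row does not reach is not made up. A row lasts 1/12 s, in which the tool goes at most 41.7 mm and 7.16 degrees, less where a joint would pass 70% of its speed; a pose out of reach is approached as far as the arm can. A call is refused whole if a number of a shift passes 4.17 or a number of a turn 0.125, either way. A call with a gripper value outside its range is refused whole. The fingers move at their own pace and stop on an object; "force" is the grip in N (left out, the last holds). Time passes only in rows, so rows that do not move let the fingers close, or fill a call up. It gives the time, the measured TCP pose, the force, the opening and the grip force at its end, in the units of the state.
- robot.observe(): the state, without advancing time (a new reading comes with each control period).
- cams.read_camera(name): name is "side" or "top" or "wrist"; returns a dict with "image" (384x512x3 uint8, blue, green, red), "depth" (384x512 float32, m along the optical axis (not along the pixel's ray), 0 where there is no reading), "fx", "fy", "cx", "cy" (pixels), "D" ([k1, k2, p1, p2, k3] as OpenCV has them; the pictures are not rectified), "world_to_cam" (4x4, takes a point from world to camera coordinates). Camera axes: x right, y up, looking along -z (the intrinsics and any distortion apply to the point x, -y, -z); pixel columns grow to the right and rows downward; lengths in m; the calibration is good to about 2 mm. A picture is of the moment at which its call begins.
- robot.hand_in(): hands the job in; it is judged then, once.
The state is a dict: "time": time; "qpos": joint angles; "qvel": joint speeds; "joint_efforts": joint torques, N m; "tool_pos": TCP position; "tool_rot": TCP orientation; "contact_force": force on the tool from outside, world axes, zero at the start; "torque": the same for the moment, N m; "opening": finger opening in m; "grip_force": force on a finger pad.
Only numpy, scipy, OpenCV 4.12 (cv2) and the standard library are available. Lean on these libraries where they do the work, as an engineer would, in place of code of your own. Each camera call takes 0.05 s, during which the arm holds its last target. There are 200 camera calls.

## Working session

There is one attempt and no reset: what is moved stays moved. The work goes in short steps, Python scripts to look and compute and a tool call to move; the robot and the scene stay as the last step left them, time stands still between calls to the robot, and variables do not carry over. Pictures are saved under pics/ and viewed, at most 10 in all, crops included, and the job is handed in when it is done.

Besides the shell and the picture viewer there is one more tool, called by a JSON object that holds its "op" and its "data", one argument or row to a line. carry_out: Moves the arm, as the interface text tells. Its arguments: {"type":"object","properties":{"deltas":{"type":"array","items":{"type":"array","items":{"type":"number"}}},"force":{"type":"number"}},"required":["deltas"]}

```bash
mkdir -p pics
cat > h.py <<'E'
import numpy as np, cv2
from cell import robot, cams
def shot(n):
    c=cams.read_camera(n); K=np.array([[c['fx'],0,c['cx']],[0,c['fy'],c['cy']],[0,0,1.]]); return c,K
def ray(c,K,uv):
    p=cv2.undistortPoints(np.array(uv,float).reshape(-1,1,2),K,np.array(c['D'],float)).reshape(-1,2)
    T=np.linalg.inv(c['world_to_cam']); d=np.c_[p[:,0],-p[:,1],-np.ones(len(p))]@T[:3,:3].T
    return T[:3,3],d
def onz(c,K,uv,z):
    o,d=ray(c,K,uv); return o+d*((z-o[2])/d[:,2])[:,None]
def cloud(c,K):
    h,w=c['depth'].shape; v,u=np.mgrid[:h,:w]
    o,d=ray(c,K,np.stack([u,v],-1)); return (o+d*c['depth'].reshape(-1,1)).reshape(h,w,3)
E
python3 - <<'E'
from h import *
ims=[]
for n in('top','side'):
    c,K=shot(n); np.save(n+'.npy',c,allow_pickle=True); ims.append(c['image'])
    T=np.linalg.inv(c['world_to_cam']);print(n,T[:3,3].round(3),c['fx'])
cv2.imwrite('pics/a.png',cv2.resize(ims[0],(800,600)));cv2.imwrite('pics/b.png',cv2.resize(ims[1],(800,600)))
s=robot.observe();print(s, robot.nose_length)
E
```

```text
top [ 0.33  -0.039  0.96 ] 423.42808487728183
side [0.196 0.694 0.366] 353.94859156856074
{'time': 0.1, 'qpos': array([-1.43998401e+00,  3.42645555e-01,  1.52492693e+00, -4.56740111e-06,
        1.27541772e+00, -1.45981185e-01]), 'qvel': array([-0.00064722, -0.00223316, -0.00324732,  0.00088616,  0.00081315,
        0.00010058]), 'joint_efforts': array([ 2.66244781e-03, -4.32004809e+01, -2.44694495e+01,  7.19819474e-02,
        5.25439298e-02, -4.97107430e-05]), 'tool_pos': array([ 0.14345015, -0.50464682,  0.23411645]), 'tool_rot': array([-3.14020933e+00, -1.98971571e-04,  2.76794694e-01]), 'contact_force': array([ 0.39622252, -0.67592335,  0.48163375]), 'torque': array([0.03821335, 0.00936454, 0.05197363]), 'grip_force': 0.0, 'opening': 0.09148047688381443} 0.008
```

View pics/a.png

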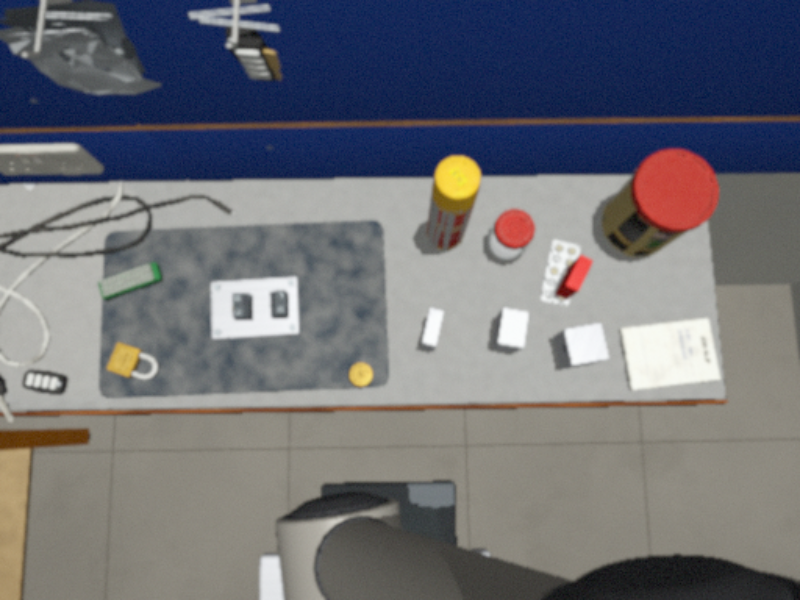

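View pics/b.png

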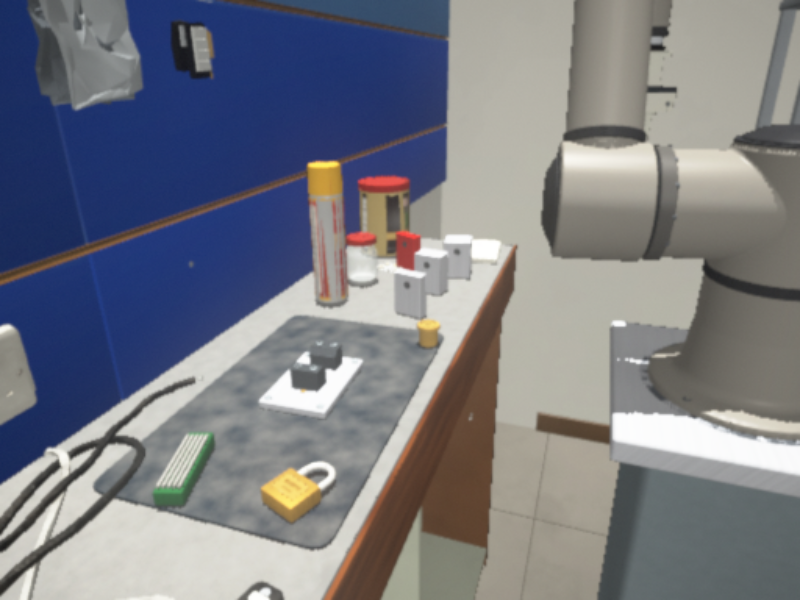

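Top view: the candidates are white blocks at (432,328) thin, (513,328) middle and (586,345) thick, plus a red look-alike at (575,277), which is not wanted. The jig plate is at (255,307), with dark jaws at (242,306) and (280,304). Next I measure and check in a crop.

Run:
```python
from h import *
c=np.load('top.npy',allow_pickle=True).item();K=np.array([[c['fx'],0,c['cx']],[0,c['fy'],c['cy']],[0,0,1.]])
P=cloud(c,K); im=c['image']
for n,(u,v) in dict(thin=(432,328),mid=(513,328),thick=(586,345)).items():
    u=int(u*.64);v=int(v*.64); Z=P[...,2]
    m=np.zeros(Z.shape,np.uint8); m[v-25:v+25,u-25:u+25]=(Z[v-25:v+25,u-25:u+25]>.055)&(im[v-25:v+25,u-25:u+25].min(-1)>120)
    cs=max(cv2.findContours(m,0,1)[0],key=cv2.contourArea)
    q=onz(c,K,cs.reshape(-1,2),.07)[:,:2].astype(np.float32)
    print(n,cv2.minAreaRect(q*1000),np.median(Z[m>0]))
u,v=163,197
# plate
hsv=im.max(-1)
m=np.zeros(hsv.shape,np.uint8); m[170:225,125:200]=im[170:225,125:200].min(-1)>130
cs=max(cv2.findContours(m,0,1)[0],key=cv2.contourArea);print('plate',cv2.minAreaRect((onz(c,K,cs.reshape(-1,2),.014)[:,:2]*1000).astype(np.float32)))
f=np.zeros_like(m);cv2.drawContours(f,[cs],-1,1,-1)
j=((im.max(-1)<110)&(f>0)).astype(np.uint8)
for k in cv2.findContours(j,0,1)[0]:
    if cv2.contourArea(k)>30:print('jaw',cv2.boundingRect(k),cv2.minAreaRect((onz(c,K,k.reshape(-1,2),.04)[:,:2]*1000).astype(np.float32)))
a=cv2.resize(im[165:230,120:205],(800,600),interpolation=2)[:, :]
b=cv2.resize(im[150:240,260:400],(800,514),interpolation=2)
cv2.imwrite('pics/c.png',np.vstack([cv2.resize(a,(400,300)),cv2.resize(b,(400,257))]))
```

```text
thin ((454.7224426269531, -82.41751098632812), (20.42698860168457, 50.93284606933594), 76.0687484741211) 0.06918649833241841
mid ((451.3343811035156, -191.2433319091797), (37.29999542236328, 52.03575134277344), 79.14237213134766) 0.06867099654392361
thick ((427.90362548828125, -289.4268493652344), (50.185340881347656, 54.095401763916016), 9.197993278503418) 0.06886514773093344
plate ((495.2336730957031, 173.18246459960938), (89.75272369384766, 131.65933227539062), 2.8937201499938965)
jaw (152, 189, 9, 15) ((491.8501892089844, 180.4232177734375), (17.635297775268555, 31.338306427001953), 89.04098510742188)
```

View pics/c.png

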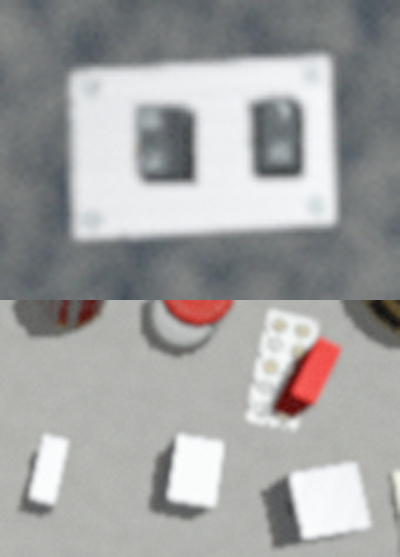

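The crop confirms three white blocks (thin at left) with the red look-alike excluded. The jaws are about 52 mm apart centre to centre, so the gap is 28 mm and the thin block is the right one. I'm moving above it now.

{"op": "carry_out", "data": {
  "deltas": [
    [2.6, -2.0, 0, 0, 0, 0, 1],
    [2.6, -2.0, 0, 0, 0, 0, 1],
    [2.6, -2.0, 0, 0, 0, 0, 1],
    [2.6, -2.0, 0, 0, 0, 0, 1],
    [2.6, -2.0, 0, 0, 0, 0, 1],
    [2.6, -2.0, 0, 0, 0, 0, 1],
    [2.6, -2.0, 0, 0, 0, 0, 1],
    [2.6, -2.0, 0, 0, 0, 0, 1]
  ]
}}

```text
time: 0.77
tool_pos: [0.3004, -0.2927, 0.2345]
tool_rot: [-3.141, 0.0, 0.276]
contact_force: [1.7, -0.7, 0.1]
opening: 0.0917
grip_force: 0.0
```

```bash
cat >> h.py <<'E'
def go(x,y,z,yaw):
    "print turn rz first, then shifts (cm) in the turned tool frame"
    s=robot.observe();p=s['tool_pos'];d=np.array([x,y])-p[:2];cy,sy=np.cos(yaw),np.sin(yaw)
    t=s['tool_rot'];w=lambda a:(a+np.pi)%(2*np.pi)-np.pi
    print('t',round(s['time'],2),'pos',p.round(4),'rot',t.round(3),'rz',round(-w(yaw-t[2]),3),'then cm',(100*np.array([cy*d[0]+sy*d[1],sy*d[0]-cy*d[1],p[2]-z])).round(2),'F',s['contact_force'].round(1),'op',round(s['opening'],4),'grip',round(s['grip_force'],1))
E
python3 -c "
from h import *
go(.4547,-.0824,.234,-.243)"
```

```text
t 0.77 pos [ 0.3004 -0.2927  0.2345] rot [-3.141  0.     0.276] rz 0.519 then cm [  9.92 -24.13   0.05] F [ 1.7 -0.7  0.1] op 0.0917 grip 0.0
```

{"op": "carry_out", "data": {
  "deltas": [
    [0, 0, 0, 0, 0, 0.104, 1],
    [0, 0, 0, 0, 0, 0.104, 1],
    [0, 0, 0, 0, 0, 0.104, 1],
    [0, 0, 0, 0, 0, 0.104, 1],
    [0, 0, 0, 0, 0, 0.104, 1],
    [1.2, -3, 0, 0, 0, 0, 1],
    [1.2, -3, 0, 0, 0, 0, 1],
    [1.2, -3, 0, 0, 0, 0, 1]
  ]
}}

```text
time: 1.43
tool_pos: [0.3566, -0.2148, 0.2345]
tool_rot: [-3.141, 0.001, -0.245]
contact_force: [1.3, -0.0, 0.4]
opening: 0.0918
grip_force: 0.0
```

{"op": "carry_out", "data": {
  "deltas": [
    [1.2, -3, 0, 0, 0, 0, 1],
    [1.3, -3, 0, 0, 0, 0, 1],
    [1.2, -3, 0, 0, 0, 0, 1],
    [1.3, -3, 0, 0, 0, 0, 1],
    [1.2, -3.1, 0, 0, 0, 0, 1],
    [0, 0, 0, 0, 0, 0, 1],
    [0, 0, 0, 0, 0, 0, 1],
    [0, 0, 0, 0, 0, 0, 1]
  ]
}}

```text
time: 2.1
tool_pos: [0.4526, -0.084, 0.2343]
tool_rot: [3.141, 0.001, -0.242]
contact_force: [0.3, 0.3, -0.1]
opening: 0.0918
grip_force: 0.0
```

```bash
python3 -c "
from h import *
go(.4547,-.0824,.234,-.243)
c,K=shot('wrist');P=cloud(c,K);Z=P[...,2];im=c['image']
print(np.linalg.inv(c['world_to_cam'])[:3,3])
m=((Z>.055)&(Z<.085)&(im.min(-1)>100)).astype(np.uint8)
for k in cv2.findContours(m,0,1)[0]:
    if cv2.contourArea(k)>300:print(cv2.boundingRect(k),cv2.minAreaRect((onz(c,K,k.reshape(-1,2),.07)[:,:2]*1000).astype(np.float32)))
cv2.imwrite('pics/d.png',im)"
```

```text
t 2.1 pos [ 0.4526 -0.084   0.2343] rot [ 3.141e+00  1.000e-03 -2.420e-01] rz 0.001 then cm [ 0.17 -0.21  0.03] F [ 0.3  0.3 -0.1] op 0.0918 grip 0.0
[ 0.53204243 -0.10310215  0.3849885 ]
(244, 145, 19, 50) ((458.7596130371094, -84.517333984375), (18.926895141601562, 51.64177703857422), 76.569091796875)
(338, 121, 41, 53) ((455.9426574707031, -192.51995849609375), (38.42557907104492, 51.18012237548828), 79.18870544433594)
(429, 114, 62, 66) ((432.3936767578125, -288.5964660644531), (53.91373062133789, 57.44902801513672), 8.936979293823242)
(307, 0, 62, 38) ((572.4403076171875, -187.86978149414062), (55.81980895996094, 22.6943359375), 58.59135055541992)
```

View pics/d.png

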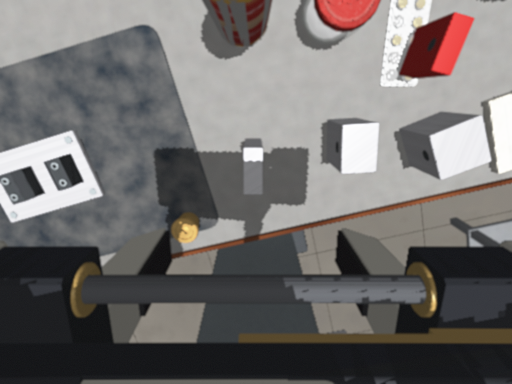

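The wrist view shows the thin block (about (253,165)) centred between the fingers, with the middle block at (358,147), well clear. I'm descending.

{"op": "carry_out", "data": {
  "deltas": [
    [0.3, -0.2, 2.5, 0, 0, 0, 1],
    [0, 0, 2.5, 0, 0, 0, 1],
    [0, 0, 2.5, 0, 0, 0, 1],
    [0, 0, 2.5, 0, 0, 0, 1],
    [0, 0, 2.5, 0, 0, 0, 1],
    [0, 0, 2.5, 0, 0, 0, 1],
    [0, 0, 2.2, 0, 0, 0, 1],
    [0, 0, 1.5, 0, 0, 0, 1]
  ]
}}

```text
time: 2.82
tool_pos: [0.4549, -0.0838, 0.046]
tool_rot: [3.142, 0.002, -0.246]
contact_force: [-0.7, 0.4, -0.2]
opening: 0.0919
grip_force: 0.0
```

{"op": "carry_out", "data": {
  "deltas": [
    [0, 0, 0, 0, 0, 0, 0.15],
    [0, 0, 0, 0, 0, 0, 0.15],
    [0, 0, 0, 0, 0, 0, 0.15],
    [0, 0, 0, 0, 0, 0, 0.15],
    [0, 0, 0, 0, 0, 0, 0.1],
    [0, 0, 0, 0, 0, 0, 0.1],
    [0, 0, 0, 0, 0, 0, 0.1],
    [0, 0, 0, 0, 0, 0, 0.1]
  ],
  "force": 25
}}

```text
time: 3.48
tool_pos: [0.4566, -0.0828, 0.048]
tool_rot: [3.141, -0.001, -0.243]
contact_force: [0.2, -0.6, -0.2]
opening: 0.0428
grip_force: 0.0
```

{"op": "carry_out", "data": {
  "deltas": [
    [0, 0, 0, 0, 0, 0, 0],
    [0, 0, 0, 0, 0, 0, 0],
    [0, 0, 0, 0, 0, 0, 0],
    [0, 0, 0, 0, 0, 0, 0],
    [0, 0, 0, 0, 0, 0, 0],
    [0, 0, 0, 0, 0, 0, 0],
    [0, 0, 0, 0, 0, 0, 0],
    [0, 0, 0, 0, 0, 0, 0]
  ]
}}

```text
time: 4.15
tool_pos: [0.4564, -0.0827, 0.0477]
tool_rot: [3.142, 0.0, -0.243]
contact_force: [-0.1, -0.6, 0.5]
opening: 0.0203
grip_force: 25.0
```

{"op": "carry_out", "data": {
  "deltas": [
    [0, 0, -1, 0, 0, 0, 0],
    [0, 0, -2, 0, 0, 0, 0],
    [0, 0, -2, 0, 0, 0, 0],
    [0, 0, -2, 0, 0, 0, 0],
    [0, 0, -2, 0, 0, 0, 0],
    [0, 0, -1, 0, 0, 0, 0],
    [0, 0, 0, 0, 0, 0, 0],
    [0, 0, 0, 0, 0, 0, 0]
  ]
}}

```text
time: 4.82
tool_pos: [0.4563, -0.0827, 0.1476]
tool_rot: [3.141, -0.0, -0.243]
contact_force: [0.7, 0.7, -2.4]
opening: 0.0198
grip_force: 25.0
```

```bash
python3 -c "
from h import *
go(.495,.11,.148,.05)"
```

```text
t 4.82 pos [ 0.4563 -0.0827  0.1476] rot [ 3.141 -0.    -0.243] rz -0.293 then cm [  4.83 -19.05  -0.04] F [ 0.7  0.7 -2.4] op 0.0198 grip 25.0
```

{"op": "carry_out", "data": {
  "deltas": [
    [0, 0, 0, 0, 0, -0.098, 0],
    [0, 0, 0, 0, 0, -0.098, 0],
    [0, 0, 0, 0, 0, -0.097, 0],
    [0.9, -3, 0, 0, 0, 0, 0],
    [0.9, -3, 0, 0, 0, 0, 0],
    [0.9, -3, 0, 0, 0, 0, 0],
    [0.9, -3, 0, 0, 0, 0, 0],
    [0.9, -3, 0, 0, 0, 0, 0]
  ]
}}

```text
time: 5.48
tool_pos: [0.4931, 0.0707, 0.1461]
tool_rot: [-3.141, 0.003, 0.049]
contact_force: [0.3, -0.2, -1.8]
opening: 0.02
grip_force: 25.0
```

{"op": "carry_out", "data": {
  "deltas": [
    [0, -2, 0, 0, 0, 0, 0],
    [0, 0, 0, 0, 0, 0, 0],
    [0, 0, 0, 0, 0, 0, 0],
    [0, 0, 0, 0, 0, 0, 0],
    [0, 0, 0, 0, 0, 0, 0],
    [0, 0, 0, 0, 0, 0, 0],
    [0, 0, 0, 0, 0, 0, 0],
    [0, 0, 0, 0, 0, 0, 0]
  ]
}}

```text
time: 6.15
tool_pos: [0.4929, 0.0886, 0.1477]
tool_rot: [3.141, -0.0, 0.049]
contact_force: [-1.3, 0.4, -2.6]
opening: 0.0201
grip_force: 25.0
```

```bash
python3 -c "
from h import *
go(.495,.172,.148,.05)
c,K=shot('wrist');im=c['image'];np.save('w.npy',c,allow_pickle=True)
P=cloud(c,K);Z=P[...,2]
b=(im.min(-1)>150)&(P[...,0]>.42)&(P[...,0]<.57)&(P[...,1]>.09)&(P[...,1]<.26)&(Z<.05)
m=cv2.morphologyEx(b.astype(np.uint8),3,np.ones((5,5)))
k=max(cv2.findContours(m,0,1)[0],key=cv2.contourArea);print('plate',cv2.minAreaRect((onz(c,K,cv2.convexHull(k).reshape(-1,2),.014)[:,:2]*1000).astype(np.float32)))
t=(abs(Z-.04)<.006)&(P[...,0]>.44)&(P[...,0]<.55)&(P[...,1]>.1)&(P[...,1]<.25)
for k in cv2.findContours(t.astype(np.uint8),0,1)[0]:
    if cv2.contourArea(k)>100:print('jaw',cv2.boundingRect(k),cv2.minAreaRect((onz(c,K,k.reshape(-1,2),.04)[:,:2]*1000).astype(np.float32)))
cv2.imwrite('pics/e.png',im)"
```

```text
t 6.15 pos [0.4929 0.0886 0.1477] rot [ 3.141 -0.     0.049] rz -0.001 then cm [ 0.62 -8.32 -0.03] F [-1.3  0.4 -2.6] op 0.0201 grip 25.0
plate ((501.18255615234375, 180.4370574951172), (93.14833068847656, 143.9881134033203), 2.8420751094818115)
jaw (189, 160, 29, 43) ((500.96136474609375, 132.3082275390625), (37.12866973876953, 23.041296005249023), 2.6140007972717285)
jaw (124, 160, 35, 43) ((498.416748046875, 184.92697143554688), (37.09681701660156, 26.646638870239258), 2.7661020755767822)
```

View pics/e.png

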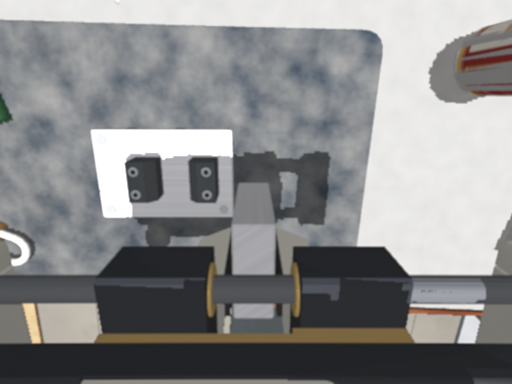

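Wrist view: jaws at (141,178) and (204,178), centres 52.6 mm apart, so the gap is 28 mm. I'm cross-checking mid-gap from the top view.

```bash
python3 -c "
from h import *
c=np.load('top.npy',allow_pickle=True).item();K=np.array([[c['fx'],0,c['cx']],[0,c['fy'],c['cy']],[0,0,1.]]);g=c['image'].min(-1)
pr=g[191:200,140:195].mean(0);print(pr.astype(int))
e=[140+i+(pr[i]-120)/(pr[i]-pr[i+1]) for i in range(len(pr)-1) if (pr[i]-120)*(pr[i+1]-120)<0]
for z in (.014,.04):print(z,[(round(u,1),onz(c,K,[[u,195]],z)[0,:2].round(4)) for u in e])
w=np.load('w.npy',allow_pickle=True).item();K=np.array([[w['fx'],0,w['cx']],[0,w['fy'],w['cy']],[0,0,1.]]);g=w['image'].min(-1)
pr=g[165:200,110:230].mean(0)
e=[110+i+(pr[i]-90)/(pr[i]-pr[i+1]) for i in range(len(pr)-1) if (pr[i]-90)*(pr[i+1]-90)<0]
for z in (.014,.04):print(z,[(round(u,1),onz(w,K,[[u,182]],z)[0,:2].round(4)) for u in e])
"
```

```text
[230 230 230 230 231 231 231 224 197 153 129 124 127 125 114 101  91  85
  84  76  89 162 215 233 236 236 236 236 236 236 237 234 216 168 106  87
 103 116 126 130 128 121 104  99 169 224 240 243 243 235 202 146 104  97
  97]
0.014 [(np.float64(153.5), array([0.4988, 0.1931])), (np.float64(160.4), array([0.4985, 0.1773])), (np.float64(173.8), array([0.498, 0.147])), (np.float64(177.3), array([0.4979, 0.1389])), (np.float64(181.1), array([0.4977, 0.1304])), (np.float64(183.3), array([0.4976, 0.1253])), (np.float64(191.6), array([0.4973, 0.1064]))]
0.04 [(np.float64(153.5), array([0.4941, 0.1867])), (np.float64(160.4), array([0.4939, 0.1714])), (np.float64(173.8), array([0.4934, 0.1418])), (np.float64(177.3), array([0.4933, 0.134 ])), (np.float64(181.1), array([0.4931, 0.1257])), (np.float64(183.3), array([0.493 , 0.1208])), (np.float64(191.6), array([0.4927, 0.1024]))]
0.014 [(np.float64(129.0), array([0.4897, 0.2055])), (np.float64(161.2), array([0.4911, 0.1754])), (np.float64(189.9), array([0.4924, 0.1485])), (np.float64(202.5), array([0.493 , 0.1367])), (np.float64(204.4), array([0.4931, 0.135 ])), (np.float64(207.5), array([0.4932, 0.1321])), (np.float64(209.5), array([0.4933, 0.1301])), (np.float64(217.3), array([0.4937, 0.1228]))]
0.04 [(np.float64(129.0), array([0.4974, 0.1952])), (np.float64(161.2), array([0.4987, 0.1679])), (np.float64(189.9), array([0.4999, 0.1434])), (np.float64(202.5), array([0.5004, 0.1327])), (np.float64(204.4), array([0.5005, 0.1311])), (np.float64(207.5), array([0.5007, 0.1285])), (np.float64(209.5), array([0.5007, 0.1267])), (np.float64(217.3), array([0.5011, 0.1201]))]
```

{"op": "carry_out", "data": {
  "deltas": [
    [0.2, -1.8, 0, 0, 0, 0, 0],
    [0.2, -1.8, 0, 0, 0, 0, 0],
    [0.2, -1.8, 0, 0, 0, 0, 0],
    [0.2, -1.8, 0, 0, 0, 0, 0],
    [0, 0, 1, 0, 0, 0, 0],
    [0, 0, 1, 0, 0, 0, 0],
    [0, 0, 0.5, 0, 0, 0, 0],
    [0, 0, 0, 0, 0, 0, 0]
  ]
}}

```text
time: 6.87
tool_pos: [0.4961, 0.1606, 0.1209]
tool_rot: [3.141, 0.004, 0.049]
contact_force: [-0.6, -0.0, -1.7]
opening: 0.02
grip_force: 25.0
```

```bash
python3 -c "
from h import *
go(.497,.1605,.063,.049)
c,K=shot('wrist');a=cv2.resize(c['image'][100:300,140:380],(720,600))
cv2.imwrite('pics/f.png',a)"
```

```text
t 6.87 pos [0.4961 0.1606 0.1209] rot [3.141 0.004 0.049] rz 0.0 then cm [0.09 0.01 5.79] F [-0.6 -0.  -1.7] op 0.02 grip 25.0
```

View pics/f.png

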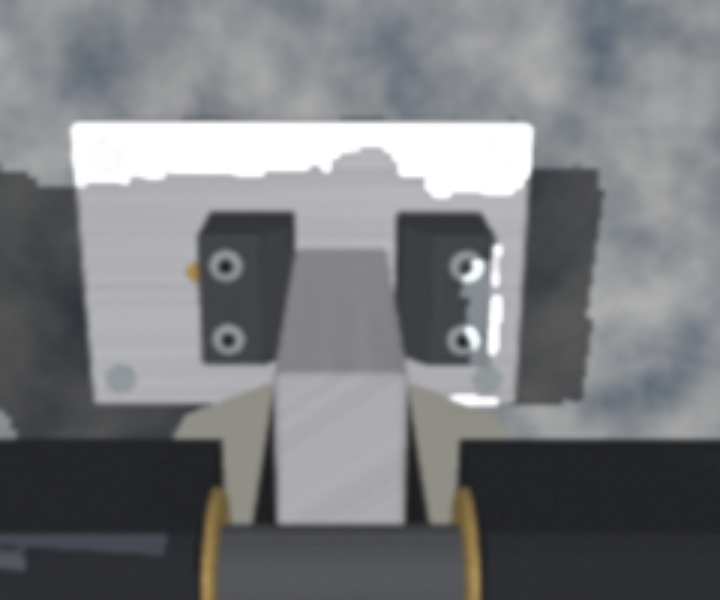

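The crop shows the block's lower end (x 295–387, centre 341) aligned with the gap (x 293–397, centre 345). I'm descending.

{"op": "carry_out", "data": {
  "deltas": [
    [0.1, 0, 1, 0, 0, 0, 0],
    [0, 0, 1, 0, 0, 0, 0],
    [0, 0, 1, 0, 0, 0, 0],
    [0, 0, 0.8, 0, 0, 0, 0],
    [0, 0, 0.8, 0, 0, 0, 0],
    [0, 0, 0.6, 0, 0, 0, 0],
    [0, 0, 0.3, 0, 0, 0, 0],
    [0, 0, 0, 0, 0, 0, 0]
  ]
}}

```text
time: 7.58
tool_pos: [0.4979, 0.1616, 0.0668]
tool_rot: [3.141, 0.001, 0.05]
contact_force: [0.1, -0.3, -1.0]
opening: 0.0199
grip_force: 25.0
```

{"op": "carry_out", "data": {
  "deltas": [
    [0, 0, 0.2, 0, 0, 0, 0],
    [0, 0, 0.15, 0, 0, 0, 0],
    [0, 0, 0.1, 0, 0, 0, 0],
    [0, 0, 0, 0, 0, 0, 0],
    [0, 0, 0, 0, 0, 0, 0],
    [0, 0, 0, 0, 0, 0, 0],
    [0, 0, 0, 0, 0, 0, 0],
    [0, 0, 0, 0, 0, 0, 0]
  ]
}}

```text
time: 8.25
tool_pos: [0.4984, 0.1616, 0.0633]
tool_rot: [3.142, -0.0, 0.05]
contact_force: [-0.9, -0.2, -1.6]
opening: 0.0196
grip_force: 25.0
```

{"op": "carry_out", "data": {
  "deltas": [
    [0, 0, 0.1, 0, 0, 0, 0],
    [0, 0, 0.08, 0, 0, 0, 0],
    [0, 0, 0, 0, 0, 0, 0],
    [0, 0, 0, 0, 0, 0, 0],
    [0, 0, 0, 0, 0, 0, 0],
    [0, 0, 0, 0, 0, 0, 0],
    [0, 0, 0, 0, 0, 0, 0],
    [0, 0, 0, 0, 0, 0, 0]
  ]
}}

```text
time: 8.92
tool_pos: [0.4984, 0.1617, 0.0621]
tool_rot: [3.142, -0.001, 0.05]
contact_force: [-1.5, -0.2, 4.6]
opening: 0.0198
grip_force: 25.0
```

Contact with the plate at the expected height, so I release and retreat.

{"op": "carry_out", "data": {
  "deltas": [
    [0, 0, 0, 0, 0, 0, 0.5],
    [0, 0, 0, 0, 0, 0, 0.5],
    [0, 0, 0, 0, 0, 0, 0.5],
    [0, 0, 0, 0, 0, 0, 0.5],
    [0, 0, 0, 0, 0, 0, 0.5],
    [0, 0, 0, 0, 0, 0, 0.5],
    [0, 0, 0, 0, 0, 0, 0.5],
    [0, 0, 0, 0, 0, 0, 0.5]
  ]
}}

```text
time: 9.58
tool_pos: [0.4983, 0.1616, 0.0613]
tool_rot: [3.141, 0.0, 0.05]
contact_force: [-0.7, -0.7, 0.4]
opening: 0.0458
grip_force: 0.0
```

{"op": "carry_out", "data": {
  "deltas": [
    [0, 0, -0.5, 0, 0, 0, 0.5],
    [0, 0, -1.5, 0, 0, 0, 0.5],
    [0, 0, -2, 0, 0, 0, 0.5],
    [0, 0, -2.5, 0, 0, 0, 0.5],
    [0, 0, -2.5, 0, 0, 0, 0.5],
    [0, 0, -2.5, 0, 0, 0, 0.5],
    [0, 0, -2, 0, 0, 0, 0.5],
    [0, 0, 0, 0, 0, 0, 0.5]
  ]
}}

```text
time: 10.25
tool_pos: [0.5004, 0.162, 0.2011]
tool_rot: [-3.141, -0.008, 0.05]
contact_force: [1.0, 0.5, 0.5]
opening: 0.0459
grip_force: 0.0
```

```bash
python3 -c "
from h import *
go(.497,.1605,.063,.049)
c,K=shot('wrist');P=cloud(c,K);Z=P[...,2];im=c['image']
m=((Z>.07)&(Z<.1)&(im.min(-1)>80)&(abs(P[...,1]-.16)<.05)).astype(np.uint8)
for k in cv2.findContours(m,0,1)[0]:
    if cv2.contourArea(k)>200:print(cv2.minAreaRect((onz(c,K,k.reshape(-1,2),.084)[:,:2]*1000).astype(np.float32)))
print('top z',np.median(Z[(Z>.076)&(m>0)]))
d,_=shot('side')
cv2.imwrite('pics/g.png',np.hstack([cv2.resize(im[80:280,140:380],(400,333)),cv2.resize(d['image'][130:280,150:330],(400,333))]))"
```

```text
t 10.25 pos [0.5004 0.162  0.2011] rot [-3.141 -0.008  0.05 ] rz 0.001 then cm [-0.35  0.14 13.81] F [1.  0.5 0.5] op 0.0459 grip 0.0
((502.16033935546875, 161.81222534179688), (52.05708312988281, 19.89017677307129), 2.3023619651794434)
top z 0.08502035325776927
```

View pics/g.png

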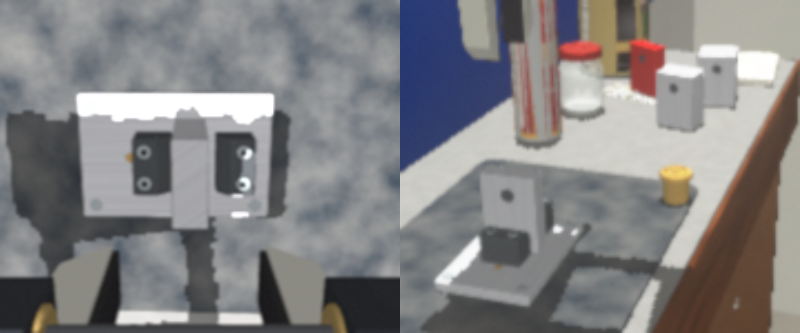

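The block stands upright in the gap at (190,170) in the left crop and (510,205) in the right. Its top is at 85 mm (84 expected), and its centre is within 3 mm of the jaws' middle. The middle block stands untouched at (680,97).

```bash
python3 -c "
from cell import robot
print(robot.hand_in())"
```

```text
the job is handed in; nothing more can be done
None
```

The gap measured 28 mm, so the 20 mm thin block stands upright and seated in the jig, the middle block was left standing on the counter, and the job was handed in at about 10 s; the hand-in returned no verdict.

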